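# Prop open the lid of a UV curing box

### The job

Lift the lid of the UV curing box by its front handle and stand it nearly upright, where its stiff hinges hold it for the moment. Then take the prop rod that dangles inside the lid on the left, draw its foot forward along the stay plate on the left rim, feel gently for the plate's hole and push the foot in until its collar sits on the plate, so that the lid rests propped on the rod. Do not let the lid drop, do not ram the rod against the plate, and leave everything else on the bench where it is.

Things in the scene. Friction and masses are not known exactly. Their poses are not given: they have to be found in the camera images.
- curing_box: Base of the UV curing box: low grey box 260 mm deep (x), 340 wide (y), 75 high, fixed to the bench, white lamp tubes under glass in its top, controls on its front. Origin: centre of its underside; x points to its back (away from the robot), y to its left, z up. The rod swings in the plane y = +130 mm; the lid's hinge line runs along y at x = +105 mm, z = 75 mm.
- plate_zone (a point): Fixed point on the box, on top of the STAY PLATE, 155 mm in front of the hinge line. Plate: aluminium bar on the left rim, 205 mm along x, 30 wide, 6 thick, top 81 mm above the bench, open channel below. Its one 11 mm through-hole lies on the line through this point along x, up to 12 mm before or behind it: the plate is slotted, the place is not measured. Two dark screw heads are no holes.
- lid (a joint): Opening angle of the lid, rad: 0 shut (at the start), grows as its front goes up and back, stop at 1.40. Hollow cover, grey frame with see-through amber top, 235 mm deep, 340 wide, 40 high, about 0.6 kg. Stiff hinges (0.33 N m friction) hold it where left above 1.2 rad; below 1.1 it falls shut by itself. Lifting at the handle takes 4 to 5 N. With the foot home it stands at 0.88 to 0.92 rad.
- lid_handle (a point): Centre of the lid's handle: round steel bar 11 mm thick, 120 mm long, along the box's y, 42 mm in front of the lid's front face on two posts 110 mm apart. With the lid shut it is 277 mm in front of the hinge line, 97 mm above the bench; it moves with the lid on an arc of 278 mm radius about the hinge line.
- prop_rod: Steel prop rod, 8 mm thick, 192 long, 90 g. Origin: its rivet inside the lid, left, 211 mm from the hinge line. Own x: to the foot. Swings freely about the box's y only. Lid shut: lies in the lid, foot to the hinge. As it rises the foot drags along the smooth plate behind the hole; at 1.3 rad the rod hangs straight down, 10 mm clear. Moving the foot turns the lid too (1 to 3 N).
- rod_foot (a point): Tip of the rod's foot, round-ended, 8 mm thick. The last 24 mm are bent 14 degrees so that the foot stands upright when home. A black collar 18 mm across sits on it, lower face 16 mm from the tip. Home: collar on the plate, tip 16 mm below the plate's top (65 mm above the bench). The rod bears on the stay plate only, not on the rest of the box.
- circuit_board: Bystander: green circuit board 100 x 70 mm, 14 mm high, lying on the bench; origin at the centre of its underside.
- solder_reel: Bystander: aluminium solder reel 52 mm across, 40 mm high, standing beside the box; origin at the centre of its underside.
- flux_bottle: Bystander: amber bottle 34 mm across, 75 mm high, standing beside the box; origin at the centre of its underside.
- screwdriver: Bystander: black-handled screwdriver 160 mm long, 26 mm thick, lying in front of the box; origin under its middle.
- multimeter: Bystander: dark multimeter 150 x 75 x 40 mm lying on the bench; origin at the centre of its underside.
- mug: Bystander: white mug 80 mm across, 95 mm high; origin at the centre of its underside.
- parts_tray: Bystander: grey divided parts tray 120 x 90 x 28 mm; origin at the centre of its underside.

How it is judged:
By the outcome, as a careful person would: the job done as asked, in the order asked, and still so for the second after the job is handed in, with the robot touching nothing.
It also fails if it takes over 69 s, if anything falls off the work surface, if the arm or the gripper's body presses on something with over 40 N, if the wrist force passes 120 N, or if a joint passes its speed limit or range.

### The arm

A 6-joint arm with a two-finger parallel gripper is mounted at the origin on the work surface. World frame = base frame: x ahead of the robot, y to its left, z up, the work surface at z = 0. Lengths are in mm, angles in rad, forces in N, time in s.
With the tool pointing down it reaches from about 350 to 875 mm from the base axis. Payload 4.2 kg.
Tool frame: the origin (TCP) lies between the finger pads; the fingertips stand 14 mm ahead of it and the grasp point (between the pads) lies 5 mm behind it; z points along the fingers, y is the line along which they close (so a half turn about z gives the same grasp; the last joint's range is limited). The gripper opens to 85 mm and grips with 20 to 120 N. Pads are 22 mm wide; open, the fingers measure 114 mm over their backs; the gripper's body (76 mm by 85 mm) begins 54 mm behind the grasp point. The pads swing forward as they close: fully open they stand 13 mm farther back than shut.
Start: joints at [-0.975, 0.385, 0.008, 0, -1.194, -0.259], TCP at [206.558, -589.859, 205.412] pointing down, gripper open.
Joint ranges: [-3.14, 3.14], [-1.21, 2.06], [-1.07, 1.41], [-3.16, 2.05], [-2.99, -0.16], [-3.1, 3.1]. Speed limits (rad/s): [2.79, 2.79, 3.14, 3.14, 3.14, 3.14].

### API

Orientations are given as a unit quaternion [x, y, z, w].
In Python, from bench import * gives the robot as it stands.
- The arm moves only by the tool carry_out, never from a script. Its argument "motion" is a list of rows, each a list of 7 numbers: the turn, a rotation vector about the tool's x, y, z in rad, then the shift along the tool's x, y, z in mm, then the opening, from -1 (shut) to 1 (fully open), so that 0 is half open. A call has 1 to 5 rows; each row is the pose to reach, as a shift and turn from the pose commanded when the call began, along the tool's axes at that moment; what a row does not reach only later rows make up. A row lasts 1/8 s, in which the tool goes at most 62.5 mm and 10.7 degrees, less where a joint would pass 70% of its speed; a pose out of reach is approached as far as the arm can. A call with a gripper value outside its range is refused whole. The fingers move at their own pace and stop on an object; the grip force is fixed at half the most. Time passes only in rows, so rows that repeat a pose let the fingers close. It gives the time, the measured TCP pose, the force, the opening and the grip force at its end, in the units of the state.
- read_state(): the state, without advancing time (a new reading comes with each control period).
- get_image(name): name is "scene" or "side" or "wrist"; returns a dict with "color" (400x640x3 uint8, blue, green, red), "mtx" (3x3 intrinsics, pixels), "position" and "orientation" of the camera in the world. Camera axes: x right, y down, z forward; pixel columns grow to the right and rows downward; lengths in mm; the calibration is good to about 2 mm. A picture is of the moment at which its call begins. There is no depth.
- job_done(): hands the job in; it is judged then, once.
The state is a dict: "clock": time; "joints": joint angles; "joint_vel": joint speeds; "joint_efforts": joint torques, N m; "position": TCP position; "ee_rot": TCP orientation; "contact_force": force on the tool from outside, world axes, zero at the start; "wrist_torque": the same for the moment, N m; "gripper_width": finger opening in mm; "grasp_force": force on a finger pad.
Only numpy, scipy, OpenCV 4.12 (cv2) and the standard library are available. Lean on these libraries where they do the work, as an engineer would, in place of code of your own. Each camera call takes 0.05 s, during which the arm holds its last target. There are 200 camera calls.

## Working session

There is one attempt and no reset: what is moved stays moved. The work goes in short steps, Python scripts to look and compute and a tool call to move; the robot and the scene stay as the last step left them, time stands still between calls to the robot, and variables do not carry over. Pictures are saved under pics/ and viewed, at most 10 in all, crops included, and the job is handed in when it is done.

Besides the shell and the picture viewer there is one more tool, called after "Call:" in YAML: its name, and indented under it one key for each argument. carry_out: Moves the arm, as the interface text tells. Its arguments: {"type":"object","properties":{"motion":{"type":"array"}},"required":["motion"]}

```bash
mkdir -p pics; ls; python3 - <<'E'
from bench import *
import cv2
s=read_state();print(s)
for n in("scene","side"):
    d=get_image(n);cv2.imwrite(f"pics/{n}0.png",d["color"]);print(n,d["mtx"],d["position"],d["orientation"])
E
```

```text
pics
{'clock': 0.0, 'joints': array([-9.75411958e-01,  3.85554223e-01,  6.62564863e-03, -5.04180945e-04,
       -1.19402010e+00, -2.58589084e-01]), 'joint_vel': array([ 4.65217861e-04,  1.47448248e-03,  6.79823488e-04,  4.83402403e-05,
       -4.06334138e-04,  1.16005513e-03]), 'joint_efforts': array([-1.70329713e-05, -3.92285657e+01,  1.88404298e+01,  4.18599442e+00,
       -4.51949338e-03, -1.79186287e-06]), 'position': array([ 206.33451152, -589.27156676,  204.32223114]), 'ee_rot': array([-1.67511084e-01,  9.85869577e-01,  1.07658659e-03, -2.32404799e-04]), 'contact_force': array([ 0.61610634, -1.16107086,  0.44677606]), 'wrist_torque': array([ 0.01610122,  0.0081677 , -0.03411649]), 'grasp_force': 0.0, 'gripper_width': 85.28108132608357}
scene [[432.26225727   0.         321.04903415]
 [  0.         432.26225727 197.52250321]
 [  0.           0.           1.        ]] [1361.4095708  -578.56449356  929.51232538] [ 0.80623736  0.41502105 -0.18613884 -0.37827396]
side [[408.0611509    0.         320.67842491]
 [  0.         408.0611509  194.323787  ]
 [  0.           0.           1.        ]] [-269.97505003  -87.40201856 1061.55275998] [ 0.70550335 -0.61979529  0.22999003 -0.25538873]
```

View pics/scene0.png

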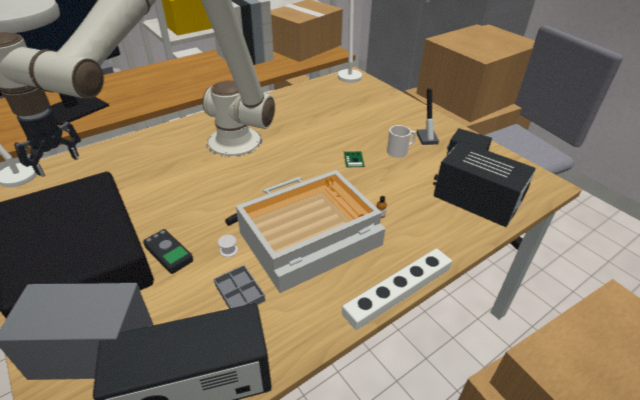

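View pics/side0.png

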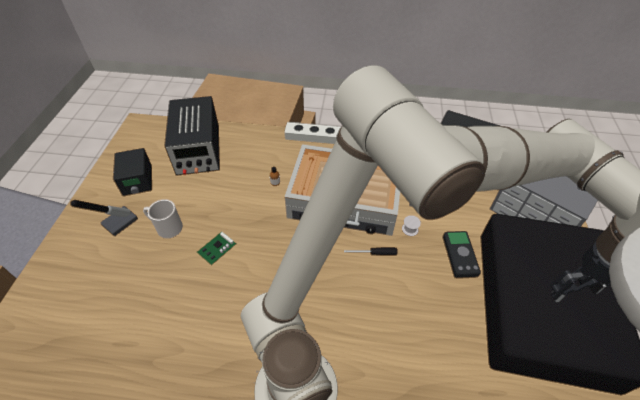

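The scene view shows the box with its lid at about (238–383, 175–262) and the handle bar at (265–300, 180–190). In the side view the box is at (287–400, 145–232), partly hidden behind the arm. I'll zoom in to get the corners.

```bash
python3 - <<'E'
import cv2
a=cv2.imread("pics/scene0.png")[165:290,225:395]
cv2.imwrite("pics/c1.png",cv2.resize(a,None,fx=4.7,fy=4.7,interpolation=cv2.INTER_CUBIC))
E
```

```text
(no output)
```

View pics/c1.png

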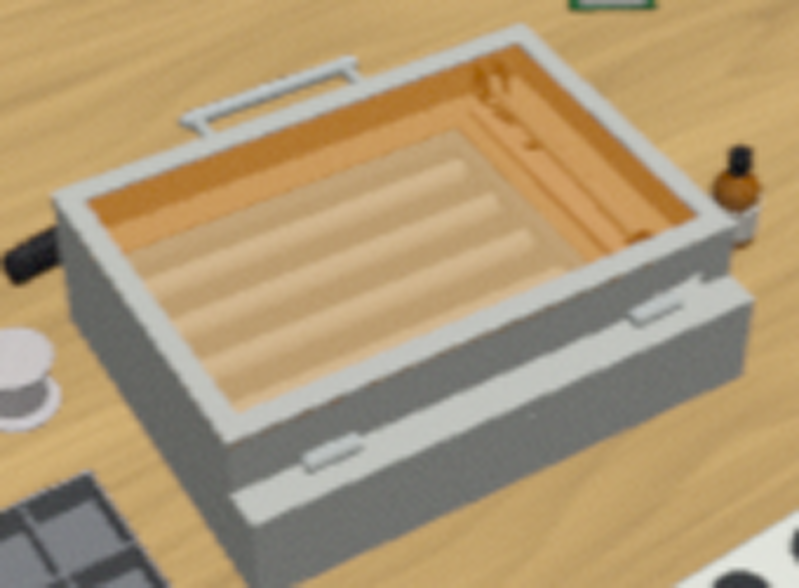

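The crop shows lid top corners at crop pixels (57,195), (525,28), (733,225), (230,440), the base's back corners at (750,298), (255,522), and the handle ends at (183,122), (353,62). I'll fit the box pose to these points.

```bash
cat > h.py <<'E'
import numpy as np, cv2
from scipy.spatial.transform import Rotation as R
from scipy.optimize import least_squares
from bench import *
def proj(P,d):
    p=R.from_quat(d["orientation"]).inv().apply(np.atleast_2d(P)-d["position"]);p=p@d["mtx"].T
    return p[:,:2]/p[:,2:]
def ray(uv,d):
    v=np.linalg.inv(d["mtx"])@[uv[0],uv[1],1];return np.array(d["position"]),R.from_quat(d["orientation"]).apply(v)
def onplane(uv,d,n,c): # n.X=c
    o,v=ray(uv,d);return o+v*(c-n@o)/(n@v)
def w(p,b): # box->world
    p=np.atleast_2d(p);return R.from_euler('z',b[2]).apply(p)+[b[0],b[1],0]
E
python3 - <<'E'
from h import *
d=get_image("scene")
c=np.array([[57,195],[525,28],[733,225],[230,440],[750,298],[255,522],[183,122],[353,62]])
uv=(c+.5)/4.7-.5+[225,165]
P=np.array([[-130,-170,115],[-130,170,115],[105,170,115],[105,-170,115],[130,170,75],[130,-170,75],[-172,-60,100],[-172,60,100]])
f=least_squares(lambda b:(proj(w(P,b),d)-uv).ravel(),[600,0,0])
print(f.x,f.fun.reshape(-1,2).round(1))
b=f.x
print("handle",w([-172,0,97],b),"plate",w([-50,130,81],b))
print(R.from_quat(read_state()["ee_rot"]).as_matrix().round(3))
ds=get_image("side")
print(proj(w(P,b),ds).round(0))
E
```

```text
[ 6.18071470e+02 -6.36319906e+01 -7.42226074e-02] [[-1.  -0.3]
 [-0.5 -0.9]
 [ 0.8 -0.1]
 [-0.4  1. ]
 [ 1.1 -0.1]
 [-0.3  0.6]
 [ 1.  -1.1]
 [-0.7 -0.6]]
handle [[446.54502575 -50.87742046  97.        ]] plate [[577.84921335  69.71781294  81.        ]]
[[-0.944 -0.33  -0.001]
 [-0.33   0.944  0.002]
 [ 0.     0.002 -1.   ]]
[[397. 215.]
 [284. 197.]
 [301. 144.]
 [402. 159.]
 [303. 148.]
 [401. 162.]
 [357. 223.]
 [316. 216.]]
```

```bash
cat >> h.py <<'E'
B=[618.07,-63.63,-0.0742]
def boxrot(p,mode): # tool pitch p below horizontal; mode 'h' closes in the box x-z plane, 'r' closes along box y
    z=np.array([np.cos(p),0,-np.sin(p)])
    y=np.array([-np.sin(p),0,-np.cos(p)]) if mode=='h' else np.array([0,1.,0])
    return R.from_euler('z',B[2])*R.from_matrix(np.c_[np.cross(y,z),y,z])
def go(pw,rot,s=None,p0=None,r0=None):
    s=s or read_state();p0=s["position"] if p0 is None else p0;r0=R.from_quat(s["ee_rot"]) if r0 is None else r0
    return np.r_[(r0.inv()*rot).as_rotvec().round(3),r0.inv().apply(pw-p0).round(1)]
E
python3 - <<'E'
import bench;print([n for n in dir(bench) if n[0]!='_'])
from h import *
print(go(w([-172,0,190],B)[0],boxrot(np.pi/2,'h')))
E
```

```text
['IKError', 'get_image', 'job_done', 'read_state']
[ 1.000e-03  1.000e-03 -1.160e+00 -4.046e+02  4.291e+02  1.530e+01]
```

Call:
carry_out:
  motion:
    - [0,0,-0.14,-40,43,3,0]
    - [0,0,-0.28,-80,86,5,0]
    - [0,0,-0.42,-120,128,8,0]
    - [0,0,-0.56,-160,170,10,0]
    - [0,0,-0.7,-200,212,12,0]

```text
clock: 0.82
position: [325.7, -322.0, 193.4]
ee_rot: [-0.497, 0.868, -0.0, 0.0]
contact_force: [0.6, 0.3, -0.8]
gripper_width: 42.9
grasp_force: 0.0
```

```bash
python3 - <<'E'
from h import *
print(go(w([-172,0,190],B)[0],boxrot(np.pi/2,'h')),read_state()["joints"])
E
```

```text
[  -0.      -0.      -0.455 -295.      32.7      3.4  ] [-4.23264784e-01  1.07431669e-01 -4.00745479e-01 -1.47540052e-05
 -1.06220380e+00 -1.06361255e-01]
```

Call:
carry_out:
  motion:
    - [0,0,-0.1,-60,7,1,0]
    - [0,0,-0.2,-120,13,1,0]
    - [0,0,-0.3,-180,20,2,0]
    - [0,0,-0.4,-240,27,3,0]
    - [0,0,-0.455,-294,32,3,0]

```text
clock: 1.45
position: [447.7, -52.2, 190.6]
ee_rot: [-0.68, 0.733, -0.0, 0.0]
contact_force: [0.4, -0.6, 0.0]
gripper_width: 42.7
grasp_force: 0.0
```

```bash
python3 - <<'E'
from h import *
d=get_image("wrist");cv2.imwrite("pics/w1.png",d["color"])
print(go(w([-172,0,92],B)[0],boxrot(np.pi/2,'h')),read_state()["position"])
print(d["position"],R.from_quat(d["orientation"]).as_matrix().round(2))
print(proj(w([[-172,-60,97],[-172,60,97],[-172,0,97]],B),d))
E
```

```text
[-4.00e-03  1.00e-03  3.00e-03  2.80e+00  4.70e+00  9.87e+01] [451.03186688 -48.53957868 190.75557002]
[ 442.74038556 -120.98260182  359.01516227] [[-1.    0.07  0.02]
 [ 0.08  0.96  0.27]
 [-0.    0.27 -0.96]]
[[324.10003121 132.30291779]
 [324.06484641 253.35285555]
 [324.08138574 196.45089351]]
```

View pics/w1.png

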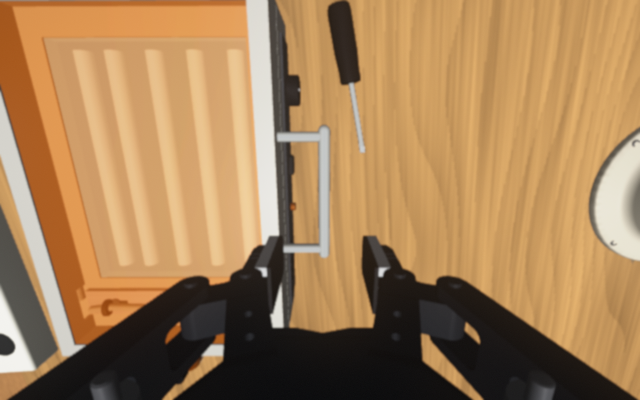

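The bar shows in the wrist view at column 324, rows 127–255, against a prediction of 132–253, so the box fit is good. From here I'll track commanded poses exactly so lag doesn't add up.

```bash
cat >> h.py <<'E'
import json
def adv(*rows): # advance the commanded pose by last rows of calls carried out
    try:c=json.load(open("cmd.json"));p,r=np.array(c[0]),R.from_quat(c[1])
    except FileNotFoundError:
        p=np.array([206.558,-589.859,205.412]);a=2*np.arctan2(-.1675,.98587);r=R.from_quat([-.16751,.98587,0,0])
    for q in rows:
        p=p+r.apply(q[3:6]);r=r*R.from_rotvec(q[:3])
    json.dump([list(p),list(r.as_quat())],open("cmd.json","w"));return p,r
def plan(poses,p,r): # rows relative to commanded pose (p,r)
    for pw,rot in poses: print(np.r_[(r.inv()*rot).as_rotvec().round(3),r.inv().apply(pw-p).round(1)].tolist())
E
python3 - <<'E'
from h import *
p,r=adv([0,0,-.7,-200,212,12],[0,0,-.455,-294,32,3])
print(p,r.as_quat(),read_state()["position"])
plan([(w([-172,0,z],B)[0],boxrot(np.pi/2,'h')) for z in(140,92)],p,r)
E
```

```text
[447.45980047 -54.36599708 190.412     ] [-0.67856223  0.73454291  0.          0.        ] [451.03186688 -48.53957868 190.75557002]
[0.0, -0.0, -0.005, -3.4, 1.2, 50.4]
[0.0, -0.0, -0.005, -3.4, 1.2, 98.4]
```

Call:
carry_out:
  motion:
    - [0,0,-0.005,-3.4,1.2,25,0]
    - [0,0,-0.005,-3.4,1.2,50,0]
    - [0,0,-0.005,-3.4,1.2,50,0]
    - [0,0,-0.005,-3.4,1.2,50,0]

```text
clock: 2.0
position: [447.1, -51.0, 141.3]
ee_rot: [-0.68, 0.733, -0.001, 0.0]
contact_force: [0.5, -0.3, -0.3]
gripper_width: 42.7
grasp_force: 0.0
```

```bash
python3 - <<'E'
from h import *
p,r=adv([0,0,-.005,-3.4,1.2,50])
print(p,r.as_quat(),read_state()["position"],read_state()["ee_rot"])
plan([(w([-172,0,92],B)[0],boxrot(np.pi/2,'h'))],p,r)
E
```

```text
[446.53252347 -50.88172422 140.412     ] [-0.68039647  0.73284422  0.          0.        ] [447.10940748 -50.96061254 141.29024159] [-6.80495920e-01  7.32751525e-01 -5.34241245e-04  4.69154702e-04]
[0.0, 0.0, 0.0, -0.0, -0.0, 48.4]
```

Commanded and measured poses now agree to about 1 mm. Next I descend and grip.

Call:
carry_out:
  motion:
    - [0,0,0,0,0,25,0]
    - [0,0,0,0,0,49,0]
    - [0,0,0,0,0,49,-0.5]
    - [0,0,0,0,0,49,-1]
    - [0,0,0,0,0,49,-1]

```text
clock: 2.62
position: [447.5, -50.7, 92.7]
ee_rot: [-0.681, 0.733, -0.001, 0.001]
contact_force: [0.3, -1.0, -0.8]
gripper_width: 0.2
grasp_force: 0.0
```

Call:
carry_out:
  motion:
    - [0,0,0,0,0,0,-1]
    - [0,0,0,0,0,0,-1]

```text
clock: 2.88
position: [446.6, -50.8, 91.8]
ee_rot: [-0.68, 0.733, -0.0, 0.0]
contact_force: [-0.6, 0.3, -0.2]
gripper_width: 0.1
grasp_force: 0.0
```

```bash
python3 - <<'E'
from h import *
p,r=adv([0,0,0,0,0,49])
s=read_state();print(p,s["position"],s["contact_force"])
# arc: grasp point follows radius about hinge from where it sits now
x0=-172;z0=97;a0=np.arctan2(z0-75,105-x0);rad=np.hypot(277,22)
for k in range(1,21):
    t=1.3*k/20
    g=np.array([105-rad*np.cos(a0+t),0,75+rad*np.sin(a0+t)])-[-172,0,97]
    print(round(t,3),(r.inv().apply(R.from_euler('z',B[2]).apply(g))).round(1))
E
```

```text
[446.53252347 -50.88172422  91.412     ] [446.61657827 -50.80062658  91.78014017] [-0.55940024  0.33053942 -0.16225779]
0.065 [  0.   -2.  -17.9]
0.13 [  0.   -5.2 -35.7]
0.195 [  0.   -9.5 -53.3]
0.26 [  0.  -15.  -70.5]
0.325 [  0.  -21.5 -87.3]
0.39 [   0.   -29.2 -103.7]
0.455 [   0.   -37.8 -119.5]
0.52 [   0.   -47.5 -134.7]
0.585 [   0.   -58.2 -149.3]
0.65 [   0.   -69.8 -163.2]
0.715 [   0.   -82.3 -176.2]
0.78 [   0.   -95.5 -188.4]
0.845 [   0.  -109.6 -199.8]
0.91 [   0.  -124.4 -210.2]
0.975 [   0.  -139.8 -219.6]
1.04 [   0.  -155.7 -228. ]
1.105 [   0.  -172.2 -235.4]
1.17 [   0.  -189.2 -241.6]
1.235 [   0.  -206.5 -246.8]
1.3 [   0.  -224.1 -250.8]
```

```bash
python3 - <<'E'
from h import *
d=get_image("wrist");cv2.imwrite("pics/w2.png",d["color"])
print(proj(w([[-172,-60,97],[-172,60,97]],B),d), proj(read_state()["position"],d))
E
```

```text
[[323.08869908 136.87410102]
 [322.8618609  317.3520713 ]] [[322.94622219 232.29227853]]
```

View pics/w2.png

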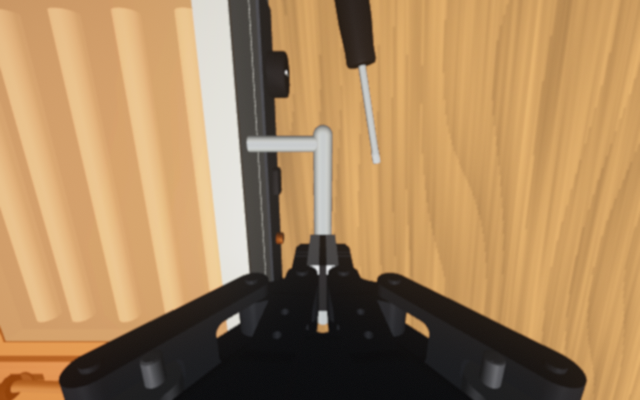

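```bash
python3 - <<'E'
from h import *
a=cv2.imread("pics/w2.png")[200:360,240:410]
cv2.imwrite("pics/c2.png",cv2.resize(a,None,fx=3.7,fy=3.7,interpolation=cv2.INTER_CUBIC))
d=get_image("wrist");s=read_state();r=R.from_quat(s["ee_rot"])
for z in(-20,-5,0,14): print(z,proj(s["position"]+r.apply([[11,0,z],[-11,0,z]]),d).round(0).tolist())
print(s["gripper_width"],s["grasp_force"])
E
```

```text
-20 [[323.0, 228.0], [323.0, 263.0]]
-5 [[323.0, 219.0], [323.0, 251.0]]
0 [[323.0, 216.0], [323.0, 248.0]]
14 [[323.0, 209.0], [323.0, 239.0]]
-0.03557708520401377 0.0
```

View pics/c2.png

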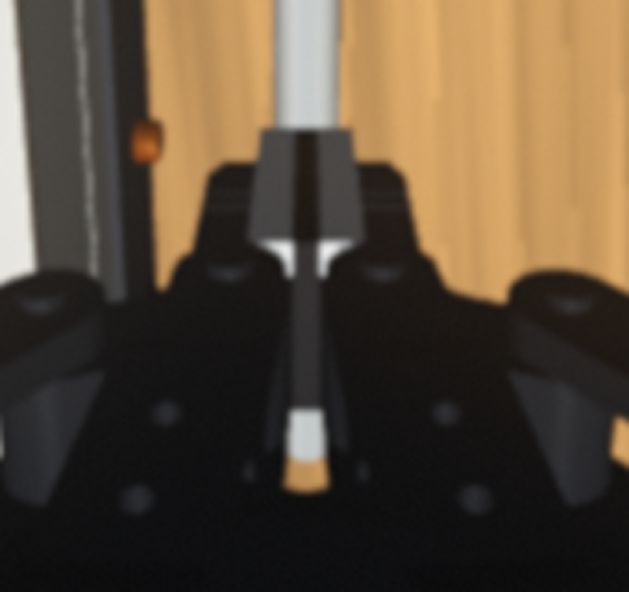

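Width 0 with no force, and the pads are drawn in front of the bar, so they closed above it. The real tips stand farther back than nominal. I'll open, go down 22 mm and close again.

Call:
carry_out:
  motion:
    - [0,0,0,0,0,0,0]
    - [0,0,0,0,0,0,0]
    - [0,0,0,0,0,0,0]
    - [0,0,0,0,0,11,0]
    - [0,0,0,0,0,22,0]

```text
clock: 3.6
position: [446.1, -50.8, 68.5]
ee_rot: [-0.68, 0.733, 0.0, -0.0]
contact_force: [-1.8, 0.9, -0.3]
gripper_width: 42.7
grasp_force: 0.0
```

Call:
carry_out:
  motion:
    - [0,0,0,0,0,0,0]
    - [0,0,0,0,0,0,-1]
    - [0,0,0,0,0,0,-1]
    - [0,0,0,0,0,0,-1]
    - [0,0,0,0,0,0,-1]

```text
clock: 4.22
position: [446.7, -50.8, 69.8]
ee_rot: [-0.681, 0.733, -0.0, 0.0]
contact_force: [-0.3, 0.7, 3.7]
gripper_width: 7.9
grasp_force: 58.8
```

```bash
python3 - <<'E'
from h import *
p,r=adv([0,0,0,0,0,22])
s=read_state();print(p,s)
d=get_image("side");cv2.imwrite("pics/s2.png",d["color"]);print("side",proj(s["position"],d))
d=get_image("scene");cv2.imwrite("pics/s1.png",d["color"]);q=proj(s["position"]+[[0,0,14],[0,0,0],[0,0,-14],[0,0,49]],d);print(q, get_image("wrist")["mtx"])
E
```

```text
[446.53252347 -50.88172422  69.412     ] {'clock': 4.225, 'joints': array([ 2.50250635e-01,  2.48760887e-01, -5.93440649e-01,  1.57505132e-04,
       -7.27824192e-01, -3.24223938e-01]), 'joint_vel': array([-8.11185018e-07,  6.87516327e-04,  2.35637848e-04, -1.10974372e-04,
        2.26765946e-04,  2.44031489e-03]), 'joint_efforts': array([-1.37637891e-01, -2.56159508e+01,  1.30771413e+01,  2.86652058e+00,
        2.26712935e-01, -4.35288035e-03]), 'position': array([446.68551363, -50.79594314,  69.81872172]), 'ee_rot': array([-6.80518640e-01,  7.32730667e-01, -2.30142485e-04,  3.13427601e-04]), 'contact_force': array([-0.32063258,  0.66755267,  3.68753831]), 'wrist_torque': array([ 0.08260594,  0.31872394, -0.02924742]), 'grasp_force': 58.81565451622009, 'gripper_width': 7.931484512016293}
side [[336.08601159 225.72351914]]
[[282.41028667 187.33448816]
 [282.6056082  190.81340814]
 [282.79834786 194.24634172]
 [281.91034089 178.42983057]] [[282.21647262   0.         322.27377108]
 [  0.         282.21647262 199.91489571]
 [  0.           0.           1.        ]]
```

Contact confirms it: the pads nip only the top of the bar (7.9 mm chord), which puts the real fingertips about 31 mm behind the TCP and the grasp point about 50 mm behind. I'll open, go down 20 mm more and grip.

Call:
carry_out:
  motion:
    - [0,0,0,0,0,0,0]
    - [0,0,0,0,0,0,0]
    - [0,0,0,0,0,0,0]
    - [0,0,0,0,0,10,0]
    - [0,0,0,0,0,20,0]

```text
clock: 5.0
position: [446.2, -50.9, 48.6]
ee_rot: [-0.68, 0.733, 0.0, -0.0]
contact_force: [0.6, -0.2, -0.3]
gripper_width: 43.0
grasp_force: 0.0
```

Call:
carry_out:
  motion:
    - [0,0,0,0,0,0,0]
    - [0,0,0,0,0,0,-1]
    - [0,0,0,0,0,0,-1]
    - [0,0,0,0,0,0,-1]
    - [0,0,0,0,0,0,-1]

```text
clock: 5.62
position: [446.7, -50.8, 49.7]
ee_rot: [-0.681, 0.733, -0.0, 0.0]
contact_force: [-0.0, 0.6, 1.9]
gripper_width: 9.2
grasp_force: 58.4
```

```bash
python3 - <<'E'
from h import *
p,r=adv([0,0,0,0,0,20]);s=read_state();print(p,s["position"],s["contact_force"],s["wrist_torque"],s["gripper_width"])
E
```

```text
[446.53252347 -50.88172422  49.412     ] [446.66640838 -50.77956834  49.68946349] [-0.03701993  0.57128467  1.85384268] [ 0.03806128  0.03279614 -0.05572171] 9.158200693812015
```

The grip holds. Now I lift along the arc with the tool kept pointing down, first part only.

Call:
carry_out:
  motion:
    - [0,0,0,0,-2,-18,-1]
    - [0,0,0,0,-5,-36,-1]
    - [0,0,0,0,-9.5,-53,-1]
    - [0,0,0,0,-15,-70.5,-1]
    - [0,0,0,0,-21.5,-87.5,-1]

```text
clock: 6.25
position: [466.9, -52.3, 136.0]
ee_rot: [-0.68, 0.733, 0.001, -0.001]
contact_force: [4.6, -0.2, -8.3]
gripper_width: 8.9
grasp_force: 58.1
```

Call:
carry_out:
  motion:
    - [0,0,0,0,0,0,-1]

```text
clock: 6.38
position: [467.4, -52.3, 136.9]
ee_rot: [-0.68, 0.733, 0.0, -0.0]
contact_force: [-1.9, 1.1, -1.1]
gripper_width: 9.0
grasp_force: 58.6
```

Call:
carry_out:
  motion:
    - [0,0,0,0,-7.5,-16.5,-1]
    - [0,0,0,0,-16.5,-32,-1]
    - [0,0,0,0,-26,-47.5,-1]
    - [0,0,0,0,-36.5,-62,-1]
    - [0,0,0,0,-48,-76,-1]

```text
clock: 7.0
position: [511.3, -55.6, 210.6]
ee_rot: [-0.68, 0.733, 0.004, -0.004]
contact_force: [-8.4, 4.2, 2.0]
gripper_width: 8.6
grasp_force: 58.6
```

Call:
carry_out:
  motion:
    - [0,0,0,0,-12.5,-13,-1]
    - [0,0,0,0,-26,-25,-1]
    - [0,0,0,0,-40,-36.5,-1]
    - [0,0,0,0,-54.5,-47,-1]
    - [0,0,0,0,-70,-56.5,-1]

```text
clock: 7.62
position: [581.6, -60.8, 271.3]
ee_rot: [-0.681, 0.732, 0.003, -0.003]
contact_force: [-12.9, 5.7, 16.7]
gripper_width: 8.9
grasp_force: 59.3
```

Call:
carry_out:
  motion:
    - [0,0,0,0,0,0,-1]

```text
clock: 7.75
position: [584.5, -61.1, 273.1]
ee_rot: [-0.681, 0.732, -0.0, -0.0]
contact_force: [-9.5, 4.0, 16.4]
gripper_width: 8.9
grasp_force: 59.5
```

```bash
python3 - <<'E'
from h import *
p,r=adv([0,0,0,0,-21.5,-87.5],[0,0,0,0,-48,-76],[0,0,0,0,-70,-56.5])
s=read_state();print(p,s["position"],s["contact_force"],s["wrist_torque"],s["joints"])
g=w([0,0,0],[0,0,0])
gb=R.from_euler('z',-B[2]).apply(s["position"]-[B[0],B[1],0])+[0,0,50]
print("grasp box",gb,"lid",np.arctan2(gb[2]-75,105-gb[0])-.079,np.hypot(gb[2]-75,105-gb[0]))
d=get_image("scene");cv2.imwrite("pics/s3.png",d["color"])
E
```

```text
[585.64879161 -61.22164386 269.412     ] [584.45363621 -61.05257381 273.12565237] [-9.54496608  4.01908302 16.38750542] [ 1.30798364  2.93842921 -0.01395048] [ 1.71770881e-01  2.82420591e-01  2.71187522e-02  8.08914084e-04
 -1.31602251e+00 -2.44961953e-01]
grasp box [-3.37149360e+01  7.82882540e-02  3.23125652e+02] lid 0.9820306105227967 284.26778368331134
```

View pics/s3.png

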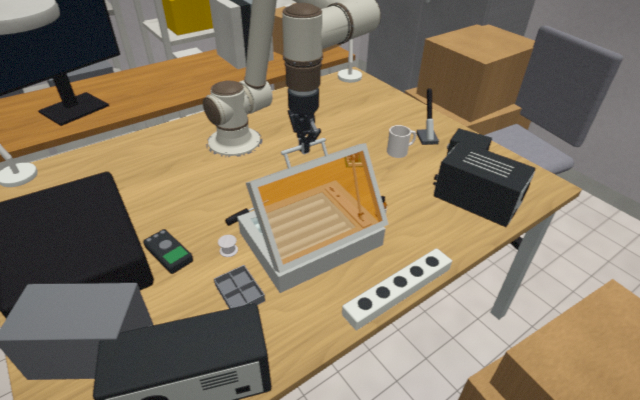

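The lid is up at about 0.97 rad, with the rod hanging inside at (355, 190). The force is radial, meaning my arc is a few mm too short, so I'll add about 4 mm of radius and go on to 1.3 rad.

Call:
carry_out:
  motion:
    - [0,0,0,0,-14,-11,-1]
    - [0,0,0,0,-30.5,-19.5,-1]
    - [0,0,0,0,-48,-26,-1]
    - [0,0,0,0,-65.5,-31,-1]
    - [0,0,0,0,-83.5,-35,-1]

```text
clock: 8.43
position: [668.1, -67.2, 306.3]
ee_rot: [-0.681, 0.733, 0.0, -0.0]
contact_force: [-4.9, 2.8, 7.5]
gripper_width: 8.9
grasp_force: 59.1
```

Call:
carry_out:
  motion:
    - [0,0,0,0,0,0,-1]
    - [0,0,0,0,0,0,-1]

```text
clock: 8.68
position: [670.3, -67.4, 306.1]
ee_rot: [-0.681, 0.733, -0.002, 0.002]
contact_force: [0.8, 1.3, 5.0]
gripper_width: 9.1
grasp_force: 60.5
```

```bash
python3 - <<'E'
from h import *
p,r=adv([0,0,0,0,-83.5,-35])
s=read_state();print(p,s["position"],s["contact_force"])
gb=R.from_euler('z',-B[2]).apply(s["position"]-[B[0],B[1],0])+[0,0,46]
print("grasp box",gb,"lid",np.arctan2(gb[2]-75,105-gb[0])-.079,np.hypot(gb[2]-75,105-gb[0]))
E
```

```text
[668.91910265 -67.41077138 304.412     ] [670.25119035 -67.39569059 306.10589245] [0.76444178 1.30986788 4.9865212 ]
grasp box [5.23167687e+01 1.12963393e-01 3.52105892e+02] lid 1.3039190549940889 282.0694922968484
```

The lid is at about 1.30 rad. Now I release, retreat upward and reorient to look at the stay plate.

Call:
carry_out:
  motion:
    - [0,0,0,0,0,0,-0.5]
    - [0,0,0,0,0,0,0]
    - [0,0,0,0,0,0,0]
    - [0,0,0,0,0,-25,0]
    - [0,0,0,0,0,-60,0]

```text
clock: 9.3
position: [668.3, -67.4, 363.5]
ee_rot: [-0.68, 0.733, 0.001, -0.001]
contact_force: [0.6, 0.4, 0.5]
gripper_width: 42.7
grasp_force: 0.0
```

```bash
python3 - <<'E'
from h import *
p,r=adv([0,0,0,0,0,-60])
s=read_state();print(p,s["position"],s["contact_force"],s["joints"])
rr=boxrot(np.pi/2,'r')
plan([(w([-80,40,365],B)[0],rr),(w([-60,130,170],B)[0],rr)],p,r)
E
```

```text
[668.91910265 -67.41077138 364.412     ] [668.34206137 -67.35013512 363.54943254] [0.64460297 0.35793886 0.54250949] [ 1.39643694e-01  4.23079365e-01  4.50333122e-01 -2.43460866e-04
 -1.60149215e+00 -2.13716685e-01]
[0.0, -0.0, 1.571, -40.0, 131.0, -0.6]
[0.0, -0.0, 1.571, -130.0, 111.0, 194.4]
```

Call:
carry_out:
  motion:
    - [0,0,0.17,-8,26,0,0]
    - [0,0,0.35,-16,52,0,0]
    - [0,0,0.52,-24,78,0,0]
    - [0,0,0.7,-32,105,0,0]
    - [0,0,0.87,-40,131,0,0]

```text
clock: 9.93
position: [540.2, -17.5, 364.2]
ee_rot: [-0.306, 0.952, -0.0, -0.0]
contact_force: [0.0, 0.4, 0.6]
gripper_width: 42.4
grasp_force: 0.0
```

```bash
python3 - <<'E'
from h import *
p,r=adv([0,0,.87,-40,131,0])
plan([(w([-60,130,170],B)[0],boxrot(np.pi/2,'r'))],p,r)
E
```

```text
[0.0, -0.0, 0.701, -73.3, 55.9, 194.4]
```

Call:
carry_out:
  motion:
    - [0,0,0.17,-18,14,48,0]
    - [0,0,0.34,-36,28,97,0]
    - [0,0,0.51,-55,42,146,0]
    - [0,0,0.7,-73.3,56,194,0]
    - [0,0,0.7,-73.3,56,194,0]

```text
clock: 10.55
position: [565.2, 70.8, 166.0]
ee_rot: [0.036, 0.999, -0.002, -0.004]
contact_force: [-0.1, -0.5, 0.5]
gripper_width: 42.8
grasp_force: 0.0
```

```bash
python3 - <<'E'
from h import *
p,r=adv([0,0,.7,-73.3,56,194])
s=read_state();print(p,s["position"],s["contact_force"],s["joints"])
d=get_image("wrist");cv2.imwrite("pics/w3.png",d["color"]);np.save("w3.npy",d,allow_pickle=True)
print("hole range",proj(w([[-62,130,81],[-50,130,81],[-38,130,81],[-152,130,81],[71,130,91],[71,130,150]],B),d).round(0).tolist())
E
```

```text
[567.78051881  70.53340924 170.412     ] [565.17091915  70.78200321 166.03067405] [-0.08767437 -0.54955145  0.45442869] [ 4.08453646e-01  3.27455328e-01 -1.82048229e-01 -9.80777422e-04
 -1.07071539e+00 -2.05007428e+00]
hole range [[323.0, 198.0], [323.0, 211.0], [323.0, 223.0], [323.0, 96.0], [322.0, 327.0], [322.0, 377.0]]
```

View pics/w3.png

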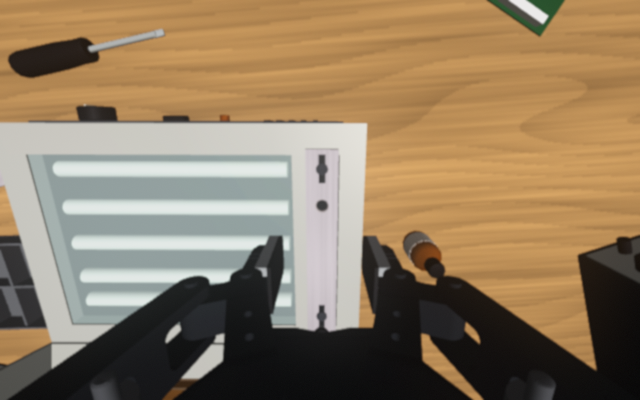

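The round hole is at (321.5, 205.5). The two screw heads lie at about (321, 168) and (321, 315).

```bash
python3 - <<'E'
from h import *
d=np.load("w3.npy",allow_pickle=True).item()
g=cv2.cvtColor(d["color"],cv2.COLOR_BGR2GRAY)[190:222,310:335]
m=(g<110).astype(np.uint8);n,l,st,c=cv2.connectedComponentsWithStats(m);print(st,c+[310,190])
uv=c[1+np.argmax(st[1:,4])]+[310,190]
X=onplane(uv,d,np.array([0,0,1.]),81);print(X,R.from_euler('z',-B[2]).apply(X-[B[0],B[1],0]))
s=read_state();print(s["position"],s["joints"])
p,r=adv()
# approach: grasp point G on rod at box (71,130,150), tool pitch .65 ; TCP=G+k*z
for k in (46,):
  for pb,pi in (([71-120,130,145+90],.65),([71,130,145],.65)):
    rot=boxrot(pi,'r');plan([(w(pb,B)[0]+rot.apply([0,0,k]),rot)],p,r)
E
```

```text
[[  0   0  25  32 718]
 [  7  11  10  10  82]] [[322.045961   205.53342618]
 [321.59756098 205.20731707]]
[572.55623371  68.92470297  81.        ] [-55.21506883 128.81594767  81.        ]
[567.0718704   70.5113352  169.14495237] [ 4.07471084e-01  3.24653617e-01 -1.78368190e-01  6.54505624e-04
 -1.07150711e+00 -2.04869944e+00]
[0.0, -0.921, 0.001, -47.7, -0.1, -36.7]
[0.0, -0.921, 0.001, -167.7, -0.2, 53.3]
```

```bash
python3 - <<'E'
import numpy as np
D=np.array([[.3855,.0066,603.6,204.3],[.1074,-.4007,429,193.4],[.2488,-.5934,420.2,69.8],[.2824,.0271,565.4,273.1],[.4231,.4503,652.4,363.5],[.3247,-.1784,548.6,169.1]])
A=[];b=[]
for q2,q3,r,z in D:
    f=q2-q3
    A+= [[np.sin(q2),np.cos(f),np.sin(f),0],[np.cos(q2),-np.sin(f),np.cos(f),1]];b+=[r,z]
x,res,_,_=np.linalg.lstsq(np.array(A),b,rcond=None);print(x,res)
from scipy.optimize import fsolve
a,bb,e,c=x
for L in(180,230,280):
  for (X,Y,Z,p) in((571,75,235,.65),(690,65,145,.65),(570,72,120,.86),(570,72,120,1.05)):
    px=X+46*np.cos(p);pz=Z-46*np.sin(p)
    r=np.sqrt(np.hypot(px-0,Y)**2-160**2)-L*np.cos(p);z=pz+L*np.sin(p)
    s=fsolve(lambda q:[a*np.sin(q[0])+bb*np.cos(q[0]-q[1])+e*np.sin(q[0]-q[1])-r, a*np.cos(q[0])-bb*np.sin(q[0]-q[1])+e*np.cos(q[0]-q[1])+c+L-z],[.2,-.3])
    print(L,X,p,s.round(2),"q5",round(-(p-s[0]+s[1]),2))
E
```

```text
[ 563.00721103  421.45403756    0.8760029  -162.11155377] [0.85269403]
180 571 0.65 [ 0.2  -0.45] q5 -0.0
180 690 0.65 [ 0.49 -0.28] q5 0.11
180 570 0.86 [ 0.36 -0.52] q5 0.02
180 570 1.05 [ 0.36 -0.46] q5 -0.23
230 571 0.65 [ 0.16 -0.56] q5 0.07
230 690 0.65 [ 0.46 -0.39] q5 0.2
230 570 0.86 [ 0.33 -0.61] q5 0.08
230 570 1.05 [ 0.34 -0.53] q5 -0.19
280 571 0.65 [ 0.13 -0.67] q5 0.14
280 690 0.65 [ 0.44 -0.5 ] q5 0.29
280 570 0.86 [ 0.31 -0.69] q5 0.15
280 570 1.05 [ 0.31 -0.59] q5 -0.15
```

The pitch fit shows a frontal shallow approach would break the q5 limit. I'll check a diagonal approach from front-right and work out the drag kinematics.

```bash
cat >> h.py <<'E'
K=46
def diag(a,p,th=0):
    z=np.array([np.cos(a)*np.cos(p),np.sin(a)*np.cos(p),-np.sin(p)]);y=np.array([-np.sin(a),np.cos(a),0])
    return R.from_euler('z',B[2])*R.from_euler('y',th)*R.from_matrix(np.c_[np.cross(y,z),y,z])
def tcp(gb,rot): return w(gb,B)[0]+rot.apply([0,0,K])
E
cat > t.py <<'E'
from h import *
from scipy.optimize import fsolve
def chk(gb,a,p,th,L):
    rot=diag(a,p,th);z=rot.apply([0,0,1]);W=tcp(gb,rot)-L*z
    r=np.hypot(W[0],W[1]);q1=np.arctan2(W[1],W[0])+np.arcsin(160/r);rr=np.sqrt(r*r-160**2)
    s=fsolve(lambda q:[563*np.sin(q[0])+421.5*np.cos(q[0]-q[1])-rr,563*np.cos(q[0])-421.5*np.sin(q[0]-q[1])-162+L-W[2]],[.2,-.3])
    f=s[0]-s[1];F=np.array([np.cos(q1)*np.cos(f),np.sin(q1)*np.cos(f),-np.sin(f)])
    return q1.round(2),s.round(2),round(float(np.arccos(F@z)),2),W.round(0)
for L in(180,280):
  for a in(.8,1.0):
    for g,th in(([30,90,200],0),([71,129,138],0),([-48,129,112],.22)): print(L,a,chk(g,a,.7,th,L))
p,r=adv()
rot=diag(.9,.7)
plan([(tcp([71-60,129-60,138+40],rot),rot),(tcp([71,129,138],rot),rot)],p,r)
E
python3 t.py
```

```text
180 0.8 (np.float64(0.2), array([ 0.4 , -0.24]), 0.41, array([578., -44., 286.]))
180 0.8 (np.float64(0.25), array([ 0.53, -0.19]), 0.36, array([622.,  -8., 224.]))
180 0.8 (np.float64(0.31), array([ 0.41, -0.45]), 0.38, array([524.,  -1., 212.]))
180 1.0 (np.float64(0.17), array([ 0.42, -0.2 ]), 0.59, array([593., -58., 286.]))
180 1.0 (np.float64(0.22), array([ 0.55, -0.15]), 0.53, array([637., -22., 224.]))
180 1.0 (np.float64(0.27), array([ 0.44, -0.42]), 0.56, array([538., -15., 208.]))
280 0.8 (np.float64(0.13), array([ 0.37, -0.4 ]), 0.45, array([521., -95., 351.]))
280 0.8 (np.float64(0.18), array([ 0.51, -0.36]), 0.42, array([565., -59., 289.]))
280 0.8 (np.float64(0.23), array([ 0.4 , -0.57]), 0.42, array([482., -53., 286.]))
280 1.0 (np.float64(0.08), array([ 0.41, -0.33]), 0.63, array([ 547., -119.,  351.]))
280 1.0 (np.float64(0.13), array([ 0.54, -0.29]), 0.58, array([591., -83., 289.]))
280 1.0 (np.float64(0.17), array([ 0.45, -0.51]), 0.6, array([507., -77., 280.]))
[-0.391, -0.81, -0.84, -92.9, -33.6, 22.0]
[-0.391, -0.81, -0.84, -153.0, 26.4, 62.0]
```

```bash
cat > t2.py <<'E'
from h import *
p,r=adv();rot=diag(.8,.7)
plan([(tcp([71-65,129-60,178],rot),rot),(tcp([71,129,138],rot),rot)],p,r)
s=read_state();print(s["position"]-p,s["joints"].round(2),s["contact_force"])
E
python3 t2.py
```

```text
[-0.347, -0.823, -0.747, -90.6, -35.9, 22.0]
[-0.347, -0.823, -0.747, -155.6, 24.0, 62.0]
[-0.70864841 -0.02207404 -1.26704763] [ 0.41  0.32 -0.18  0.   -1.07 -2.05] [ 0.12476329 -0.20084104  1.00441602]
```

Call:
carry_out:
  motion:
    - [-0.042,-0.099,-0.09,-11,-4,3,-0.2]
    - [-0.083,-0.198,-0.179,-22,-9,5,-0.2]
    - [-0.125,-0.296,-0.269,-33,-13,8,-0.2]
    - [-0.167,-0.395,-0.358,-43,-17,10,-0.2]
    - [-0.208,-0.494,-0.448,-54,-22,13,-0.2]

```text
clock: 11.22
position: [620.2, 44.6, 161.0]
ee_rot: [-0.185, 0.947, 0.092, 0.246]
contact_force: [-0.3, 0.2, -0.3]
gripper_width: 34.3
grasp_force: 0.0
```

```bash
sed -i 's/p,r=adv()/p,r=adv([-0.208,-0.494,-0.448,-54,-22,13])/' t2.py; python3 t2.py; sed -i 's/p,r=adv(.*);/p,r=adv();/' t2.py
```

```text
[-0.14, -0.329, -0.299, -19.2, -29.9, 18.7]
[-0.14, -0.329, -0.299, -72.2, -10.5, 97.7]
[ 0.19760055 -0.02535069  3.55439365] [ 0.23  0.23 -0.34 -0.33 -0.51 -1.17] [-0.26438345  0.17180626 -0.31021783]
```

Call:
carry_out:
  motion:
    - [-0.047,-0.11,-0.1,-6,-10,6,-0.2]
    - [-0.093,-0.22,-0.2,-13,-20,12,-0.2]
    - [-0.14,-0.329,-0.299,-19,-30,19,-0.2]
    - [-0.14,-0.329,-0.299,-19,-30,19,-0.2]
    - [-0.14,-0.329,-0.299,-19,-30,19,-0.2]

```text
clock: 11.85
position: [656.2, 25.8, 150.5]
ee_rot: [-0.321, 0.849, 0.148, 0.394]
contact_force: [0.3, -0.8, 0.2]
gripper_width: 34.1
grasp_force: 0.0
```

```bash
sed -i 's/p,r=adv()/p,r=adv([-0.14,-0.329,-0.299,-19,-30,19])/' t2.py; cat >> t2.py <<'E'
d=get_image("wrist");a=d["color"].copy()
np.save("w4.npy",d,allow_pickle=True)
P=proj(w([[71,129,91],[71,129,138],[71,129,200]],B),d);print(P.round(0).tolist())
cv2.imwrite("pics/w4.png",a)
E
python3 t2.py; sed -i 's/p,r=adv(.*);/p,r=adv();/' t2.py
```

```text
[0.0, 0.0, 0.0, -0.3, 0.0, -0.2]
[0.0, 0.0, 0.0, -26.6, -4.8, 93.1]
[ 0.74160374 -2.2780448   2.55028949] [-0.13  0.34 -0.18 -1.08 -0.71  0.02] [ 0.33604356 -0.75068609  0.19069193]
[[320.0, 188.0], [320.0, 238.0], [319.0, 318.0]]
```

View pics/w4.png

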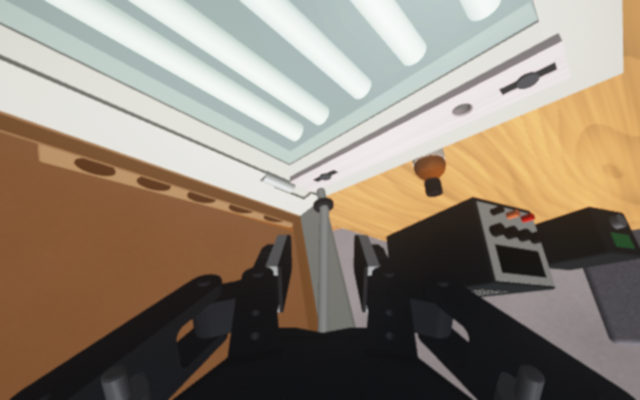

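The rod appears at column 322 with its tip at (321, 190), where (320, 188) was predicted. It hangs exactly between the fingers, so I approach and grip.

Call:
carry_out:
  motion:
    - [0,0,0,-9,-1.6,31,-0.2]
    - [0,0,0,-18,-3.2,62,-0.2]
    - [0,0,0,-26.6,-4.8,93,-0.2]
    - [0,0,0,-26.6,-4.8,93,-0.2]
    - [0,0,0,-26.6,-4.8,93,-0.2]

```text
clock: 12.52
position: [724.0, 82.7, 109.5]
ee_rot: [-0.321, 0.849, 0.149, 0.392]
contact_force: [0.7, -0.2, -0.9]
gripper_width: 34.3
grasp_force: 0.0
```

Call:
carry_out:
  motion:
    - [0,0,0,0,0,0,-0.5]
    - [0,0,0,0,0,0,-1]
    - [0,0,0,0,0,0,-1]
    - [0,0,0,0,0,0,-1]

```text
clock: 13.02
position: [724.1, 82.5, 108.8]
ee_rot: [-0.32, 0.85, 0.149, 0.392]
contact_force: [-2.6, -2.3, 4.5]
gripper_width: 6.1
grasp_force: 58.8
```

```bash
cat > t3.py <<'E'
from h import *
import sys
from scipy.optimize import fsolve
H=np.array([105,75.]);O=.1027
def solve(tip): # tip (x,z) -> lid t, chord angle th
    f=lambda v:H+211*np.array([-np.cos(v[0]+O),np.sin(v[0]+O)])+192*np.array([-np.sin(v[1]),-np.cos(v[1])])-tip
    return fsolve(f,[.9+.4*(tip[0]+50)/120,.2-.2*(tip[0]+50)/120])
def G(tip,d=47,th0=0):
    t,th=solve(np.array(tip));return t,th,[tip[0]+d*np.sin(th),129,tip[1]+d*np.cos(th)]
E
python3 - <<'E'
from t3 import *
p,r=adv([0,0,0,-26.6,-4.8,93]);s=read_state();print(p,s["position"],s["contact_force"],s["gripper_width"],s["grasp_force"])
for x in(71,68,64,50,30,10,-20,-40,-50,-55,-60):
    for z in (91,84,81): print(x,z,*[np.round(q,3) for q in G((x,z))])
E
```

```text
[724.66859025  83.09078561 108.40298631] [724.06311542  82.47561912 108.8363715 ] [-2.60032574 -2.31695749  4.46574973] 6.0780975674562905 58.848597407341
71 91 1.299 -0.008 [ 70.636 129.    137.999]
71 84 1.084 -0.237 [ 59.983 129.    129.691]
71 81 0.99 -0.335 [ 55.561 129.    125.392]
68 91 1.299 0.008 [ 68.37  129.    137.999]
68 84 1.104 -0.2 [ 58.672 129.    130.065]
68 81 1.019 -0.289 [ 54.625 129.    126.057]
64 91 1.297 0.027 [ 65.259 129.    137.983]
64 84 1.124 -0.158 [ 56.59  129.    130.412]
64 81 1.048 -0.237 [ 52.953 129.    126.683]
50 91 1.282 0.083 [ 53.888 129.    137.839]
50 84 1.155 -0.052 [ 47.553 129.    130.936]
50 81 1.1 -0.109 [ 44.869 129.    127.719]
30 91 1.247 0.15 [ 37.016 129.    137.473]
30 84 1.155 0.052 [ 32.448 129.    130.936]
30 81 1.115 0.011 [ 30.502 129.    127.997]
10 91 1.205 0.211 [ 19.833 129.    136.96 ]
10 84 1.133 0.134 [ 16.28  129.    130.579]
10 81 1.102 0.101 [ 14.762 129.    127.758]
-20 91 1.137 0.298 [ -6.197 129.    135.927]
-20 84 1.082 0.24 [ -8.832 129.    129.654]
-20 81 1.059 0.215 [ -9.959 129.    126.915]
-40 91 1.089 0.356 [-23.638 129.    135.06 ]
-40 84 1.042 0.305 [-25.865 129.    128.824]
-40 81 1.021 0.284 [-26.819 129.    126.114]
-50 91 1.064 0.384 [-32.375 129.    134.57 ]
-50 84 1.02 0.338 [-34.436 129.    128.348]
-50 81 1.001 0.318 [-35.318 129.    125.648]
-55 91 1.051 0.399 [-36.747 129.    134.311]
-55 84 1.009 0.353 [-38.732 129.    128.095]
-55 81 0.99 0.334 [-39.582 129.    125.399]
-60 91 1.039 0.413 [-41.121 129.    134.042]
-60 84 0.997 0.369 [-43.034 129.    127.831]
-60 81 0.98 0.351 [-43.853 129.    125.139]
```

The rod is held. Next I plan the drag with the tip about 2 mm above the plate and the tool turning with the rod.

```bash
cat >> t3.py <<'E'
def pose(tip,dth=0):
    t,th,g=G(tip);rot=diag(.8,.7,th);return tcp(g,rot),rot
def calls(tips,p,r):
    for i in range(0,len(tips),5):
        print("call");row=None
        for tip in tips[i:i+5]:
            pw,rot=pose(tip)
            row=np.r_[(r.inv()*rot).as_rotvec().round(3),(r.inv().apply(pw-p)).round(1)];print(row.tolist())
        p=p+r.apply(row[3:6]);r=r*R.from_rotvec(row[:3])
E
python3 - <<'E'
from t3 import *
p,r=adv()
pw,rot=pose((69.5,91));print("offset now",(p-pw).round(2),(r.inv()*rot).as_rotvec().round(4))
calls([(63,91),(54,91),(45,91),(36,90.5),(27,89.5),(18,88.5),(9,87.5),(0,86.5),(-9,86),(-18,85.5),(-26,85),(-34,84.5),(-42,84),(-46,83.5),(-46,83.5)],p,r)
E
```

```text
offset now [ 1.41 -0.12  0.04] [0.0003 0.0002 0.0003]
call
[-0.014, 0.022, 0.017, 3.9, 5.3, -3.4]
[-0.031, 0.047, 0.038, 8.4, 11.3, -7.3]
[-0.046, 0.07, 0.055, 12.9, 17.5, -11.3]
[-0.056, 0.086, 0.068, 17.6, 23.7, -15.2]
[-0.064, 0.097, 0.077, 22.6, 30.0, -18.9]
call
[-0.008, 0.012, 0.009, 5.9, 6.0, -2.8]
[-0.017, 0.025, 0.02, 11.7, 12.1, -5.6]
[-0.026, 0.039, 0.031, 17.6, 18.2, -8.3]
[-0.038, 0.057, 0.044, 23.3, 24.2, -11.3]
[-0.049, 0.074, 0.058, 28.9, 30.3, -14.3]
call
[-0.01, 0.016, 0.012, 5.5, 5.2, -1.9]
[-0.02, 0.031, 0.024, 11.1, 10.4, -3.9]
[-0.031, 0.046, 0.036, 16.6, 15.7, -5.8]
[-0.035, 0.053, 0.042, 19.6, 18.3, -6.6]
[-0.035, 0.053, 0.042, 19.6, 18.3, -6.6]
```

Call:
carry_out:
  motion:
    - [-0.014,0.022,0.017,3.9,5.3,-3.4,-1]
    - [-0.031,0.047,0.038,8.4,11.3,-7.3,-1]
    - [-0.046,0.07,0.055,12.9,17.5,-11.3,-1]
    - [-0.056,0.086,0.068,17.6,23.7,-15.2,-1]
    - [-0.064,0.097,0.077,22.6,30,-18.9,-1]

```text
clock: 13.65
position: [682.4, 85.7, 103.5]
ee_rot: [-0.306, 0.874, 0.175, 0.334]
contact_force: [-0.2, -3.4, 4.2]
gripper_width: 5.9
grasp_force: 59.1
```

Call:
carry_out:
  motion:
    - [0,0,0,0,0,0,-1]

```text
clock: 13.78
position: [681.6, 85.7, 103.0]
ee_rot: [-0.306, 0.874, 0.175, 0.333]
contact_force: [-1.4, -4.8, 5.1]
gripper_width: 6.5
grasp_force: 59.5
```

Call:
carry_out:
  motion:
    - [-0.008,0.012,0.009,5.9,6,-2.8,-1]
    - [-0.017,0.025,0.02,11.7,12.1,-5.6,-1]
    - [-0.026,0.039,0.031,17.6,18.2,-8.3,-1]
    - [-0.038,0.057,0.044,23.3,24.2,-11.3,-1]
    - [-0.049,0.074,0.058,28.9,30.3,-14.3,-1]

```text
clock: 14.4
position: [637.4, 89.0, 95.4]
ee_rot: [-0.295, 0.89, 0.195, 0.287]
contact_force: [-1.0, -5.4, 2.5]
gripper_width: 6.3
grasp_force: 59.5
```

Call:
carry_out:
  motion:
    - [-0.01,0.016,0.012,5.5,5.2,-1.9,-1]
    - [-0.02,0.031,0.024,11.1,10.4,-3.9,-1]
    - [-0.031,0.046,0.036,16.6,15.7,-5.8,-1]
    - [-0.035,0.053,0.042,19.6,18.3,-6.6,-1]
    - [-0.035,0.053,0.042,19.6,18.3,-6.6,-1]

```text
clock: 15.02
position: [610.1, 91.0, 91.4]
ee_rot: [-0.286, 0.9, 0.209, 0.254]
contact_force: [-2.2, -6.5, 4.6]
gripper_width: 6.2
grasp_force: 59.4
```

```bash
python3 - <<'E'
from t3 import *
p,r=adv([-0.064,0.097,0.077,22.6,30.0,-18.9],[-0.049,0.074,0.058,28.9,30.3,-14.3],[-0.035,0.053,0.042,19.6,18.3,-6.6])
s=read_state();print(p,s["position"],s["contact_force"],s["wrist_torque"],s["joints"].round(2),s["gripper_width"])
d=get_image("wrist");cv2.imwrite("pics/w5.png",d["color"])
d2=get_image("scene");cv2.imwrite("pics/s5.png",d2["color"])
np.save("w5.npy",d,allow_pickle=True)
print(proj(w([[-55.2,128.8,81],[-46,129,83.5]],B),d).round(0).tolist())
E
```

```text
[612.25043242  91.50598266  92.17740892] [610.091321    91.04035544  91.38576356] [-2.15746657 -6.50482318  4.59102922] [-2.05802712  0.67139999 -0.36022817] [ 0.06  0.39 -0.21 -0.85 -0.73 -0.43] 6.202010957807276
[[331.0, 172.0], [321.0, 185.0]]
```

View pics/w5.png

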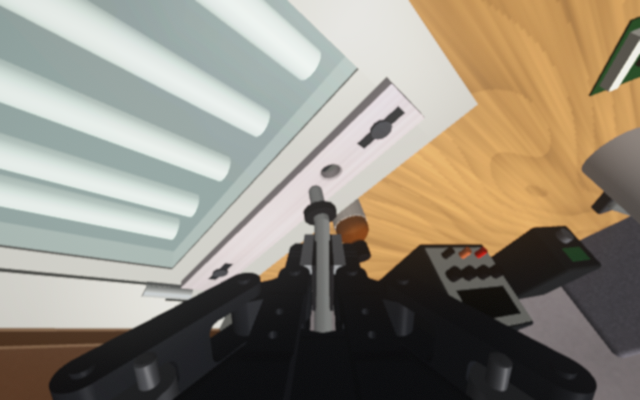

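The tip is at (315, 188), on the plate's centre line through the screws, about 10 mm behind the hole at (331, 171). Now I lower gently to feel the plate, shifting 1 mm to relieve the side load.

```bash
sed -i 's/,129,tip/,YY,tip/; s/^H=/YY=128\nH=/' t3.py; python3 - <<'E'
from t3 import *
p,r=adv()
s=read_state();print(s["position"]-p,s["contact_force"])
calls([(-46,83.5),(-46,82.7),(-46,82),(-46,81.2),(-46,81.2)],p,r)
calls([(-46,80.5),(-46,79.7)],p,r)
E
```

```text
[-2.17810678 -0.43478459 -0.74242385] [-2.61185965 -7.43945638  5.73518964]
call
[-0.0, -0.0, -0.0, 0.4, -0.7, -0.6]
[0.003, -0.004, -0.003, 0.8, -0.9, -0.1]
[0.005, -0.007, -0.006, 1.2, -1.0, 0.3]
[0.007, -0.011, -0.009, 1.6, -1.1, 0.8]
[0.007, -0.011, -0.009, 1.6, -1.1, 0.8]
call
[0.009, -0.014, -0.012, 1.9, -1.2, 1.2]
[0.012, -0.018, -0.015, 2.4, -1.3, 1.7]
```

Call:
carry_out:
  motion:
    - [0,0,0,0.4,-0.7,-0.6,-1]
    - [0.003,-0.004,-0.003,0.8,-0.9,-0.1,-1]
    - [0.005,-0.007,-0.006,1.2,-1,0.3,-1]
    - [0.005,-0.007,-0.006,1.2,-1,0.3,-1]

```text
clock: 15.62
position: [610.5, 91.0, 91.4]
ee_rot: [-0.288, 0.898, 0.207, 0.259]
contact_force: [-2.0, -4.8, 6.8]
gripper_width: 5.7
grasp_force: 59.1
```

```bash
cat > t4.py <<'E'
from t3 import *
def st(*rows):
    p,r=adv(*rows);s=read_state()
    m=s["position"];R_=R.from_quat(s["ee_rot"]);g=m-R_.apply([0,0,K])
    gb=R.from_euler('z',-B[2]).apply(g-[B[0],B[1],0])
    # measured rotation relative to nominal diag -> th ; tip from grasp point
    rel=R.from_euler('z',-B[2])*R_*diag(.8,.7).inv()*R.from_euler('z',B[2]);rv=rel.as_rotvec();th=rv[1]
    print("dp",(m-p).round(2),"F",s["contact_force"].round(1),"G",gb.round(1),"rv",rv.round(3),"tip",(gb[0]-47*np.sin(th)).round(1),(gb[2]-47*np.cos(th)).round(1))
    return p,r
E
python3 - <<'E'
from t4 import *
p,r=st([0.005,-0.007,-0.006,1.2,-1,0.3])
calls([(-46,81),(-46,80.3),(-46,79.6),(-46,79),(-46,78.4)],p,r)
E
```

```text
dp [-1.6   0.57  0.35] F [-2.  -4.8  6.8] G [-33.1 128.5 127.2] rv [-0.001  0.319 -0.005] tip -47.8 82.6
call
[0.003, -0.005, -0.004, 0.5, -0.1, 0.6]
[0.005, -0.008, -0.006, 0.9, -0.2, 1.0]
[0.007, -0.011, -0.009, 1.2, -0.3, 1.5]
[0.009, -0.014, -0.011, 1.5, -0.4, 1.8]
[0.011, -0.017, -0.013, 1.8, -0.4, 2.2]
```

Call:
carry_out:
  motion:
    - [0.003,-0.005,-0.004,0.5,-0.1,0.6,-1]
    - [0.005,-0.008,-0.006,0.9,-0.2,1,-1]
    - [0.005,-0.008,-0.006,0.9,-0.2,1,-1]

```text
clock: 16.0
position: [611.2, 91.0, 91.3]
ee_rot: [-0.289, 0.897, 0.205, 0.265]
contact_force: [-4.2, -5.9, 11.4]
gripper_width: 5.8
grasp_force: 59.3
```

```bash
python3 - <<'E'
from t4 import *
p,r=st([0.005,-0.008,-0.006,0.9,-0.2,1])
calls([(-46,79.6),(-46,79),(-46,78.4)],p,r)
calls([(-48,80.3),(-50,80.3),(-52,80.3),(-54,80.3),(-55,80.3)],p,r)
E
```

```text
dp [-0.74  0.57  1.64] F [-4.2 -5.9 11.4] G [-32.9 128.6 127. ] rv [ 0.     0.306 -0.005] tip -47.0 82.1
call
[0.002, -0.003, -0.003, 0.3, -0.1, 0.5]
[0.004, -0.006, -0.005, 0.6, -0.1, 0.8]
[0.006, -0.009, -0.007, 1.0, -0.2, 1.2]
call
[-0.003, 0.005, 0.003, 1.3, 1.3, -0.4]
[-0.006, 0.009, 0.007, 2.7, 2.6, -0.9]
[-0.009, 0.014, 0.011, 4.1, 3.9, -1.4]
[-0.012, 0.019, 0.014, 5.5, 5.2, -1.8]
[-0.014, 0.021, 0.016, 6.2, 5.8, -2.1]
```

In contact with the plate at about 6 N. Now I slide forward gently.

Call:
carry_out:
  motion:
    - [-0.003,0.005,0.003,1.3,1.3,-0.4,-1]
    - [-0.006,0.009,0.007,2.7,2.6,-0.9,-1]
    - [-0.009,0.014,0.011,4.1,3.9,-1.4,-1]
    - [-0.009,0.014,0.011,4.1,3.9,-1.4,-1]

```text
clock: 16.5
position: [607.5, 91.2, 91.1]
ee_rot: [-0.286, 0.899, 0.208, 0.258]
contact_force: [1.4, -5.0, 8.3]
gripper_width: 6.2
grasp_force: 58.8
```

```bash
python3 - <<'E'
from t4 import *
p,r=st([-0.009,0.014,0.011,4.1,3.9,-1.4])
calls([(-53,80.3),(-54,80.3),(-55,80.3),(-56,80.3),(-57,80.3)],p,r)
E
```

```text
dp [1.29 0.26 1.98] F [ 1.4 -5.   8.3] G [-36.1 128.5 127. ] rv [-0.001  0.322 -0.008] tip -51.0 82.4
call
[-0.002, 0.002, 0.002, 0.7, 0.6, -0.2]
[-0.003, 0.005, 0.003, 1.4, 1.3, -0.4]
[-0.005, 0.007, 0.005, 2.1, 1.9, -0.6]
[-0.006, 0.009, 0.007, 2.8, 2.5, -0.8]
[-0.008, 0.011, 0.009, 3.5, 3.2, -1.1]
```

Call:
carry_out:
  motion:
    - [-0.002,0.002,0.002,0.7,0.6,-0.2,-1]
    - [-0.003,0.005,0.003,1.4,1.3,-0.4,-1]
    - [-0.003,0.005,0.003,1.4,1.3,-0.4,-1]

```text
clock: 16.88
position: [606.0, 91.3, 91.0]
ee_rot: [-0.285, 0.9, 0.208, 0.255]
contact_force: [2.5, -5.2, 7.4]
gripper_width: 6.0
grasp_force: 58.8
```

Call:
carry_out:
  motion:
    - [-0.001,0.002,0.001,0.7,0.6,-0.2,-1]
    - [-0.003,0.004,0.004,1.4,1.2,-0.4,-1]
    - [-0.003,0.004,0.004,1.4,1.2,-0.4,-1]

```text
clock: 17.25
position: [604.0, 91.4, 90.8]
ee_rot: [-0.284, 0.901, 0.21, 0.253]
contact_force: [1.6, -3.9, 8.6]
gripper_width: 6.1
grasp_force: 58.8
```

```bash
python3 - <<'E'
from t4 import *
p,r=st([-0.003,0.005,0.003,1.4,1.3,-0.4],[-0.003,0.004,0.004,1.4,1.2,-0.4])
calls([(-57,80.3),(-58,80.3),(-59,80.3)],p,r)
calls([(-56,79.3),(-56,78.3)],p,r)
E
```

```text
dp [1.63 0.23 2.09] F [ 1.6 -3.9  8.6] G [-39.1 128.5 126.9] rv [-0.001  0.334 -0.008] tip -54.5 82.5
call
[-0.002, 0.002, 0.002, 0.7, 0.7, -0.2]
[-0.004, 0.005, 0.004, 1.5, 1.3, -0.5]
[-0.005, 0.007, 0.005, 2.2, 1.9, -0.7]
call
[0.002, -0.004, -0.003, 0.5, -0.1, 0.6]
[0.005, -0.009, -0.007, 1.1, -0.3, 1.2]
```

Call:
carry_out:
  motion:
    - [-0.001,0.001,0.001,0.4,0.3,-0.1,-1]
    - [-0.002,0.002,0.002,0.7,0.7,-0.2,-1]
    - [-0.003,0.004,0.003,1.1,1,-0.4,-1]
    - [-0.004,0.005,0.004,1.5,1.3,-0.5,-1]
    - [-0.004,0.005,0.004,1.5,1.3,-0.5,-1]

```text
clock: 17.88
position: [598.0, 91.9, 87.5]
ee_rot: [-0.284, 0.902, 0.213, 0.245]
contact_force: [-2.1, -2.4, -0.6]
gripper_width: 6.3
grasp_force: 59.0
```

```bash
python3 - <<'E'
from t4 import *
p,r=st([-0.004,0.005,0.004,1.5,1.3,-0.5])
calls([(-59,80.3),(-60,80.3),(-61,80.3)],p,r)
calls([(-58,79.3),(-58,78.3)],p,r)
d=get_image("wrist");np.save("w6.npy",d,allow_pickle=True)
h=proj(w([[-55.2,128.8,81]],B),d)[0];print(h)
g=cv2.cvtColor(d["color"],cv2.COLOR_BGR2GRAY);x,y=int(h[0]),int(h[1])
print(x-24,y-14);print(g[y-14:y+24:2,x-24:x+20:2])
E
```

```text
dp [-2.39  0.63 -1.06] F [-2.1 -2.4 -0.6] G [-44.5 128.5 123.8] rv [-0.001  0.35  -0.005] tip -60.7 79.6
call
[-0.001, 0.002, 0.001, 0.7, 0.6, -0.2]
[-0.003, 0.004, 0.003, 1.4, 1.3, -0.4]
[-0.004, 0.007, 0.005, 2.1, 1.9, -0.6]
call
[0.003, -0.005, -0.004, 0.5, -0.2, 0.7]
[0.006, -0.009, -0.007, 1.0, -0.3, 1.3]
[317.52847895 189.90493824]
293 175
[[153 113 109 110 123 178 215 218 217 220 220 218 219 219 219 217 217 216
  216 215 213 215]
 [113 109 110 123 178 215 218 218 220 219 219 219 219 218 216 217 216 216
  214 213 215 217]
 [109 110 125 179 214 218 219 221 219 218 219 218 218 217 216 216 216 214
  213 215 217 215]
 [110 132 189 214 218 218 220 219 219 219 219 215 209 208 208 210 213 213
  216 217 215 215]
 [132 191 217 217 218 219 219 218 218 208 183 151 130 135 136 152 189 211
  217 215 215 217]
 [191 216 216 217 219 218 218 218 198 130  94  90  96 102 106 105 127 185
  213 214 217 219]
 [216 217 217 219 218 218 218 203 129  93 104 109 107 101 105 105 107 161
  208 216 220 220]
 [216 218 218 218 218 218 216 174  99 106 112 112 111 106 105 106 120 167
  210 220 220 217]
 [218 21
[... 315 characters left out ...]
8 111 112 111 106 150 214 215
  214 216 218 215]
 [218 218 218 217 216 215 213 211 175 101 107 110 113 107 100 120 195 210
  217 217 215 210]
 [218 218 217 216 215 213 212 214 193 106  93  86  81  71  58  57 101 141
  164 189 208 208]
 [218 217 216 215 213 212 214 211 180  85  55  45  41  42  41  40  41  43
   50  95 171 205]
 [217 216 215 213 213 214 210 160  92  46  41  41  41  42  41  41  41  41
   40  42  81 172]
 [216 215 213 214 215 211 165  68  41  41  41  42  42  42  42  44  44  43
   42  42  42 122]
 [216 213 213 215 215 185  82  41  41  41  42  43  44  46  45  45  46  46
   46  46  42  84]
 [213 213 215 214 212 149  44  40  41  44  45  46  45  46  45  47  45  45
   45  45  43  72]]
```

Fz dropped and the foot sank 3 mm, and the image shows the tip inside the hole. I'll push it in, in gentle steps.

```bash
python3 - <<'E'
from t4 import *
p,r=st()
calls([(-58.5,79),(-58.5,78),(-58.5,77),(-58.5,76),(-58.5,76), (-58.5,74.7),(-58.5,73.3),(-58.5,72),(-58.5,71),(-58.5,71)],p,r)
E
```

```text
dp [-2.38  0.59 -1.05] F [-2.5 -2.7 -1.2] G [-44.5 128.5 123.8] rv [-0.001  0.35  -0.005] tip -60.6 79.6
call
[0.003, -0.005, -0.004, 1.0, 0.1, 0.8]
[0.006, -0.009, -0.007, 1.5, -0.0, 1.4]
[0.009, -0.013, -0.011, 2.0, -0.2, 2.0]
[0.012, -0.018, -0.014, 2.5, -0.4, 2.7]
[0.012, -0.018, -0.014, 2.5, -0.4, 2.7]
call
[0.004, -0.005, -0.004, 0.7, -0.2, 0.8]
[0.008, -0.011, -0.009, 1.4, -0.4, 1.6]
[0.011, -0.017, -0.013, 2.1, -0.5, 2.5]
[0.014, -0.021, -0.017, 2.6, -0.7, 3.1]
[0.014, -0.021, -0.017, 2.6, -0.7, 3.1]
```

Call:
carry_out:
  motion:
    - [0.003,-0.005,-0.004,1,0.1,0.8,-1]
    - [0.006,-0.009,-0.007,1.5,0,1.4,-1]
    - [0.009,-0.013,-0.011,2,-0.2,2,-1]
    - [0.012,-0.018,-0.014,2.5,-0.4,2.7,-1]
    - [0.012,-0.018,-0.014,2.5,-0.4,2.7,-1]

```text
clock: 18.55
position: [598.0, 91.9, 84.7]
ee_rot: [-0.287, 0.899, 0.208, 0.258]
contact_force: [-4.1, -4.6, 0.3]
gripper_width: 6.1
grasp_force: 58.8
```

```bash
python3 - <<'E'
from t4 import *
p,r=st([0.012,-0.018,-0.014,2.5,-0.4,2.7])
E
```

```text
dp [-1.72  0.53 -0.21] F [-4.1 -4.6  0.3] G [-45.5 128.5 120.6] rv [-0.001  0.323 -0.005] tip -60.4 76.0
```

```bash
python3 - <<'E'
from t4 import *
p,r=adv()
calls([(-59,74.7),(-59.3,73.3),(-59.5,72),(-59.5,71),(-59.5,71),(-59.5,70),(-59.5,69),(-59.5,68),(-59.5,67),(-59.5,67)],p,r)
E
```

```text
call
[0.003, -0.004, -0.003, 1.0, 0.2, 0.7]
[0.006, -0.009, -0.007, 2.0, 0.1, 1.5]
[0.01, -0.014, -0.011, 2.8, 0.1, 2.2]
[0.012, -0.018, -0.015, 3.3, -0.1, 2.9]
[0.012, -0.018, -0.015, 3.3, -0.1, 2.9]
call
[0.003, -0.004, -0.003, 0.5, -0.1, 0.6]
[0.006, -0.009, -0.006, 1.1, -0.2, 1.2]
[0.009, -0.013, -0.01, 1.6, -0.3, 1.8]
[0.011, -0.017, -0.013, 2.2, -0.5, 2.4]
[0.011, -0.017, -0.013, 2.2, -0.5, 2.4]
```

Call:
carry_out:
  motion:
    - [0.003,-0.004,-0.003,1,0.2,0.7,-1]
    - [0.006,-0.009,-0.007,2,0.1,1.5,-1]
    - [0.01,-0.014,-0.011,2.8,0.1,2.2,-1]
    - [0.012,-0.018,-0.015,3.3,-0.1,2.9,-1]
    - [0.012,-0.018,-0.015,3.3,-0.1,2.9,-1]

```text
clock: 19.18
position: [597.3, 91.9, 80.7]
ee_rot: [-0.29, 0.896, 0.203, 0.269]
contact_force: [-1.2, -3.3, -1.3]
gripper_width: 6.0
grasp_force: 58.7
```

```bash
python3 - <<'E'
from t4 import *
p,r=st([0.012,-0.018,-0.015,3.3,-0.1,2.9])
E
```

```text
dp [-1.17  0.47  0.03] F [-1.2 -3.3 -1.3] G [-47.2 128.5 116.2] rv [-0.001  0.295 -0.005] tip -60.8 71.3
```

Call:
carry_out:
  motion:
    - [0.003,-0.004,-0.003,0.5,-0.1,0.6,-1]
    - [0.006,-0.009,-0.006,1.1,-0.2,1.2,-1]
    - [0.009,-0.013,-0.01,1.6,-0.3,1.8,-1]
    - [0.009,-0.013,-0.01,1.6,-0.3,1.8,-1]

```text
clock: 19.68
position: [596.7, 92.0, 78.1]
ee_rot: [-0.292, 0.893, 0.2, 0.277]
contact_force: [-0.8, -4.1, -2.1]
gripper_width: 5.8
grasp_force: 58.7
```

```bash
python3 - <<'E'
from t4 import *
p,r=st([0.009,-0.013,-0.01,1.6,-0.3,1.8])
calls([(-59.7,67),(-59.7,66.2),(-59.7,65.5),(-59.7,65.5)],p,r)
calls([(-59.7,64.7),(-59.7,64)],p,r)
E
```

```text
dp [-1.56  0.44 -0.15] F [-0.8 -4.1 -2.1] G [-48.4 128.5 113.4] rv [-0.001  0.277 -0.005] tip -61.3 68.1
call
[0.002, -0.003, -0.002, 0.7, -0.0, 0.6]
[0.004, -0.007, -0.005, 1.2, -0.1, 1.1]
[0.006, -0.009, -0.007, 1.6, -0.2, 1.5]
[0.006, -0.009, -0.007, 1.6, -0.2, 1.5]
call
[0.008, -0.013, -0.01, 2.0, -0.3, 2.0]
[0.01, -0.015, -0.012, 2.4, -0.4, 2.4]
```

Call:
carry_out:
  motion:
    - [0.002,-0.003,-0.002,0.7,0,0.6,-1]
    - [0.004,-0.007,-0.005,1.2,-0.1,1.1,-1]
    - [0.006,-0.009,-0.007,1.6,-0.2,1.5,-1]
    - [0.006,-0.009,-0.007,1.6,-0.2,1.5,-1]

```text
clock: 20.18
position: [597.3, 92.0, 77.3]
ee_rot: [-0.294, 0.891, 0.197, 0.284]
contact_force: [-0.8, -5.4, 2.2]
gripper_width: 6.1
grasp_force: 58.8
```

```bash
python3 - <<'E'
from t4 import *
p,r=st([0.006,-0.009,-0.007,1.6,-0.2,1.5])
calls([(-59.7,64.7),(-59.7,64),(-59.7,63.3)],p,r)
E
```

```text
dp [-0.61  0.5   1.2 ] F [-0.8 -5.4  2.2] G [-48.4 128.6 112.3] rv [-0.001  0.262 -0.005] tip -60.6 66.9
call
[0.002, -0.004, -0.003, 0.4, -0.1, 0.5]
[0.004, -0.006, -0.005, 0.8, -0.2, 0.9]
[0.006, -0.009, -0.007, 1.2, -0.2, 1.4]
```

Call:
carry_out:
  motion:
    - [0.002,-0.004,-0.003,0.4,-0.1,0.5,-1]
    - [0.004,-0.006,-0.005,0.8,-0.2,0.9,-1]
    - [0.004,-0.006,-0.005,0.8,-0.2,0.9,-1]

```text
clock: 20.55
position: [598.0, 92.0, 77.4]
ee_rot: [-0.295, 0.89, 0.195, 0.289]
contact_force: [-1.0, -5.9, 6.4]
gripper_width: 6.0
grasp_force: 59.2
```

```bash
python3 - <<'E'
from t4 import *
p,r=st([0.004,-0.006,-0.005,0.8,-0.2,0.9])
d=get_image("scene");cv2.imwrite("pics/s6.png",d["color"])
# expected lid corners (front top outer) for lid .9 / 1.0 vs image: print predicted pixels of handle ends
for t in(.86,.9,.94,.98):
    a=t+.079;hp=w([[105-278*np.cos(a),y,75+278*np.sin(a)] for y in(-60,60)],B);print(t,proj(hp,d).round(1).tolist())
E
```

```text
dp [0.14 0.48 2.5 ] F [-1.  -5.9  6.4] G [-48.1 128.6 112.2] rv [-0.     0.251 -0.005] tip -59.8 66.6
0.86 [[278.4, 153.1], [318.3, 140.2]]
0.9 [[280.0, 152.7], [320.1, 139.8]]
0.94 [[281.6, 152.5], [322.0, 139.5]]
0.98 [[283.3, 152.5], [324.0, 139.4]]
```

The force rises with no further travel after a total drop of 15.8 mm, so the collar is seated. I relax the push, open and back away.

Call:
carry_out:
  motion:
    - [-0.004,0.006,0.005,-0.8,0.2,-0.9,-1]
    - [-0.004,0.006,0.005,-1,0.2,-1.2,-0.9]
    - [-0.004,0.006,0.005,-1,0.2,-1.2,-0.6]
    - [-0.004,0.006,0.005,-1,0.2,-1.2,-0.2]
    - [-0.004,0.006,0.005,-1,0.2,-1.2,-0.2]

```text
clock: 21.22
position: [596.2, 92.7, 76.4]
ee_rot: [-0.294, 0.891, 0.198, 0.283]
contact_force: [-0.3, -0.1, 0.2]
gripper_width: 34.2
grasp_force: 0.0
```

Call:
carry_out:
  motion:
    - [0,0,0,0,0,0,-0.2]
    - [0,0,0,0,0,-10,-0.2]
    - [0,0,0,0,0,-25,-0.2]
    - [0,0,0,0,0,-40,-0.2]
    - [0,0,0,0,0,-55,-0.2]

```text
clock: 21.85
position: [574.9, 62.7, 119.8]
ee_rot: [-0.294, 0.891, 0.197, 0.283]
contact_force: [0.4, -1.0, 0.1]
gripper_width: 34.2
grasp_force: 0.0
```

```bash
python3 - <<'E'
from t4 import *
p,r=st([-0.004,0.006,0.005,-1,0.2,-1.2],[0,0,0,0,0,-55])
plan([(p+R.from_euler('z',B[2]).apply([-100,-30,0]),r)],p,r)
d=get_image("scene");a=d["color"];cv2.imwrite("pics/s7.png",a)
o=cv2.imread("pics/s6.png");df=cv2.absdiff(a,o).max(2)
print("lid area change",[int((df[y0:y1,x0:x1]>40).sum()) for x0,x1,y0,y1 in((250,390,160,285),(335,385,150,230))])
dw=get_image("wrist");np.save("w7.npy",dw,allow_pickle=True)
print(proj(w([[-55.2,128.8,81]],B),dw))
E
```

```text
dp [-1.48 -0.04  1.68] F [ 0.4 -1.   0.1] G [-68.5  97.7 154.9] rv [-0.001  0.263 -0.006] tip -80.8 109.5
[0.0, 0.0, 0.0, 76.7, 48.5, -51.6]
lid area change [404, 104]
[[322.20773872 183.95752392]]
```

Call:
carry_out:
  motion:
    - [0,0,0,15,10,-10,-0.2]
    - [0,0,0,35,22,-24,-0.2]
    - [0,0,0,56,35,-38,-0.2]
    - [0,0,0,77,48,-52,-0.2]
    - [0,0,0,77,48,-52,-0.2]

```text
clock: 22.58
position: [471.6, 40.6, 119.2]
ee_rot: [-0.293, 0.892, 0.197, 0.283]
contact_force: [-0.7, -0.0, 0.3]
gripper_width: 34.0
grasp_force: 0.0
```

```bash
python3 - <<'E'
from t4 import *
p,r=st([0,0,0,77,48,-52])
d=get_image("wrist")
for nm,q in(("hole",[-55.2,128.8,81]),("collar-mid",[-55.2,128.8,84])): print(nm,proj(w([q],B),d))
g=cv2.cvtColor(d["color"],cv2.COLOR_BGR2GRAY);x,y=proj(w([[-55.2,128.8,84]],B),d)[0].astype(int)
print(x-20,y-16);print(g[y-16:y+26:2,x-20:x+22:2])
a=get_image("scene");im=a["color"];np.save("s8.npy",a,allow_pickle=True)
# lid rim/handle: bright thin handle bar, compare predictions
hg=cv2.cvtColor(im,cv2.COLOR_BGR2HSV)
o=cv2.imread("pics/scene0.png");df=(cv2.absdiff(im,o).max(2)>40).astype(np.uint8)
print("handle zone brightness"); G0=cv2.cvtColor(im,cv2.COLOR_BGR2GRAY)
for t in(.82,.86,.9,.94,.98,1.02):
    al=t+.079;hp=proj(w([[105-278*np.cos(al),yy,75+278*np.sin(al)+3] for yy in np.linspace(-50,50,25)],B),a)
    print(t,int(np.mean([G0[int(round(v)),int(round(u))] for u,v in hp])),np.mean([im[int(round(v)),int(round(u))] for u,v in hp],0).round(0))
print("edges lid left side corner"); 
for t in(.86,.9,.94):
    c,s_=np.cos(t),np.sin(t);P=[[105-235*c+40*s_,yy,75+235*s_+40*c] for yy in(-170,170)];print(t,proj(w(P,B),a).round(1).tolist())
E
```

```text
dp [-2.75  0.96  1.1 ] F [-0.7 -0.   0.3] G [-169.8   68.   154.3] rv [-0.001  0.265 -0.006] tip -182.1 108.9
hole [[271.63959513 252.39220621]]
collar-mid [[271.89979855 255.19962575]]
251 239
[[230 234 234 234 234 234 227 184 143 132 166 216 209 108  95  95  95  80
   48  48  82]
 [234 234 234 234 233 220 171 135 140 174 227 238 181  96  94  94  93  66
   45  51 144]
 [234 234 234 232 204 154 134 134 163 203 217 206 125  94  95  94  88  54
   45  53 179]
 [234 234 228 193 147 132 136 118  81  85  85  94  95  95  94  94  80  47
   45  53 178]
 [233 224 174 135 138 134  87  62  46  46  51  84  95  94  94  93  67  44
   46  52 177]
 [207 160 133 146 189 142  51  46  47  45  64  93  95  94  94  89  55  44
   46  50 172]
 [145 133 164 219 214  93  46  47  47  50  77  94  95  94  94  80  46  45
   46  48 162]
 [139 179 229 237 173  53  48  49  48  60  90  94  94  93  93  70  45  45
   46  47 161]
 [201 235 240 227  97  46  47  46  47  70  93  93  94  93  90  58  42  45
   45  47 160]
 [237 240 240 188  56  47  48  48  52  82  94  94  93  94  83  48  43  45
   45  46 147]
 [240 241 233 11
[... 581 characters left out ...]
51  42  41
   41  44 135]
 [ 42  46  46  47  52  52  47  41  40  41  40 123 195 155  62  51  41  40
   40  53 153]
 [ 43  49  53  57  61  53  44  40  39  39  39  79 135 117  60  50  40  40
   39  66 177]
 [ 40  42  44  47  47  42  39  38  38  40  38  39  42  48  57  51  40  39
   40  81 184]
 [ 39  38  39  38  39  38  37  38  39  38  38  37  37  46  57  51  40  39
   40 112 194]]
handle zone brightness
0.82 191 [191. 193. 188.]
0.86 191 [192. 193. 188.]
0.9 191 [192. 193. 188.]
0.94 187 [187. 189. 185.]
0.98 176 [175. 178. 174.]
1.02 154 [151. 155. 153.]
edges lid left side corner
0.86 [[246.4, 181.2], [360.1, 142.5]]
0.9 [[247.6, 181.4], [362.0, 142.4]]
0.94 [[248.9, 181.8], [363.9, 142.5]]
```

The handle in the scene view fits a lid angle of about 0.86–0.9 rad. The lid stood unmoved for over a second with the gripper well clear and no contact forces. Handing in.

```bash
python3 -c "
from bench import *
print(job_done())"
```

```text
the job is handed in; nothing more can be done
None
```

The lid stands propped at about 0.9 rad, judged from the scene view. The rod foot went into the plate's hole with its collar on the plate, judged by a 15.8 mm drop and a firm stop. The arm is clear and I have handed the job in.

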